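Clamp the brass tee in the two-bay assembly jig

ROBOT

A 6-joint arm with a two-finger parallel gripper is mounted at the origin on the work surface. World frame = base frame: x ahead of the robot, y to its left, z up, the work surface at z = 0. Lengths are in m, angles in rad, forces in N, time in s.
With the tool pointing down it reaches from about 0.325 to 0.775 m from the base axis. Payload 9.3 kg.
Tool frame: the origin (TCP) lies at the very end of the fingers, on their centre line; the grasp point (between the pads) lies robot.hold_point_z behind it (robot.hold_point_z is the distance from the TCP to the grasp point, in m); x points along the fingers, z is the direction in which the jaws open and shut, and the axes are right-handed (so a half turn about x gives the same grasp; the last joint's range is limited). The gripper opens to 85 mm and grips with 20 to 120 N. Pads are 22 mm wide; open, the fingers measure 114 mm over their backs; the gripper's body (76 mm by 85 mm) begins 54 mm behind the grasp point. The pads swing forward as they close: fully open they stand 13 mm farther back than shut.
Start: joints at [-1.327, 0.259, 0.021, 1.334, 0, 1.418], TCP at [0.213, -0.507, 0.231] pointing down, gripper open.
Joint ranges: [-3.04, 3.04], [-0.91, 1.82], [-1.04, 1.36], [-1.92, 1.95], [-1.52, 1.45], [-3.14, 3.14]. Speed limits (rad/s): [2.22, 2.22, 2.79, 3.14, 3.14, 3.14].

INTERFACE

Orientations are given as a unit quaternion [w, x, y, z].
In Python, from station import robot, grab_frame, get_calibration, job gives the robot as it stands.
- The arm moves only by the tool step_arm, never from a script. Its argument "commands" is a list that holds one entry, the list of rows, each a list of 5 numbers: the shift along the tool's x, y, z in m, then the turn about the tool's x in rad, then the closure, from -1 (fully open) to 1 (shut). In form: [[[dx, dy, dz, roll, grip], ...]]. A call has 1 to 10 rows; each row shifts and turns the commanded pose from where the row before left it, along the tool's axes as they then stand; what a row does not reach is not made up. A row lasts 1/10 s, in which the tool goes at most 50 mm and 8.59 degrees, less where a joint would pass 70% of its speed; a pose out of reach is approached as far as the arm can. A call is refused whole if a number of a shift passes 0.05 or a number of a turn 0.15, either way. A call with a gripper value outside its range is refused whole. The fingers move at their own pace and stop on an object; the grip force is fixed at half the most. Time passes only in rows, so rows that do not move let the fingers close. It gives the time, the measured TCP pose, the force and the opening at its end, in the units of the state.
- robot.observe(): the state, without advancing time (a new reading comes with each control period).
- grab_frame(name): name is "scene" or "side" or "wrist"; returns (picture, depth): 400x640x3 uint8, red, green, blue; 400x640 float32, m along the optical axis (not along the pixel's ray), 0 where there is no reading.
- get_calibration(name): a dict with "intrinsics" (3x3 intrinsics, pixels), "R" (3x3) and "t" (3): a world point X has camera coordinates R X + t. Camera axes: x right, y down, z forward; pixel columns grow to the right and rows downward; lengths in m; the calibration is good to about 2 mm. A picture is of the moment at which its call begins: read the wrist's pose just before it. get_calibration takes no time and is no camera call; for the wrist camera it gives the pose at the moment of the call.
- job.close_job(): hands the job in, once; it reports no verdict.
The state is a dict: "time_s": time; "qpos": joint angles; "joint_velocities": joint speeds; "joint_torque": joint torques, N m; "tool_pos": TCP position; "tool_rot": TCP orientation; "force": force on the tool from outside, world axes, zero at the start; "wrist_torque": the same for the moment, N m; "finger_gap": finger opening in m.
Only numpy, scipy, OpenCV 4.12 (cv2) and the standard library are available. Lean on these libraries where they do the work, as an engineer would, in place of code of your own. Each camera call takes 0.05 s, during which the arm holds its last target. There are 200 camera calls.

TASK

Two fittings lie in the bays of the bench jig, one at each end: clamp the brass tee by turning the red-barred handwheel so that the green shuttle travels towards the tee, pushes it against the jaw at that end and holds it tight by its spring. Work out the direction first: do not disturb the steel coupling in the other bay or the things around the jig. Feel for the tee tightening and stop when it is snug, without forcing it, then let go of the wheel.

Things in the scene. Friction and masses are not known exactly. Their poses are not given: they have to be found in the camera images.
- jig: Grey bench jig, fixed: bed 100 (x) x 360 (y) x 60 high; dark steel jaws stand 55 above the bed at its ends, inner faces at y = +150 and -150 mm; rails 14 high guide the fittings along y at x = 0. A sloped apron on its front (-x) side carries the handwheel, 85 in front of the origin. Origin: centre of its underside; x points away from the front (robot's side), y along the bed, z up.
- shuttle: Green block, 36 (x) x 40 (y) x 62 high, travelling along the jig's y between the bays; end faces 20 mm either side of its origin (centre of its underside, 2 above the bed). It rides on a saddle geared to the handwheel (16 mm per radian) through a spring of 1.5 N/mm that gives at most 10 mm either way, then is solid.
- wheel (a joint): Handwheel angle, rad, -5.2 to 5.2; grows anticlockwise as seen looking at its face from the robot's side, which drives the shuttle to the jig's +y; clockwise drives it to -y. 0: saddle in mid-bed. It turns stiffly (about 0.3 N m) and stays where it is left, even under the spring's push (which adds up to 0.24 N m).
- wheel_grip (a point): Grip point on the handwheel's axis, in the red bar across its black 92 mm disc. The bar is 74 long, 16 thick, 40 high; this point is 14 below the bar's top edge, 28 above the disc. z: the wheel's axis, outwards (up and towards the jig's front, 35 degrees from vertical); x: along the bar (+x is the end with a white dot); y: across its thickness.
- tee: Brass tee fitting lying loose in one bay, 36 (x) x 80 (y, between its flat end faces) x 62 high with its branch upright, about 0.35 kg; origin: centre of its underside, on the bed. It starts 5 to 20 mm short of the jaw of its bay.
- coupling: Straight steel coupling with dark nuts lying loose in the other bay, 36 x 80 x 36 high; origin: centre of its underside. Leave it alone.
- spray_can: White spray can with red cap, 52 diameter, 195 high, standing beside the jig; bystander. Origin: centre of its base.
- spanner: Steel spanner, 190 long, lying on the table beside the jig; bystander. Origin: its middle.
- blue_bin: Blue shelf bin with dividers, 220 x 110 x 75, beyond the spray can; bystander. Origin: centre of its base.

How it is judged:
On the way:
1. the shuttle has been wound up to the brass tee and squeezes it against the jaw of its bay (more than 4 N) (contact force between shuttle and tee above 4 N and (y of tee in the frame of jig between 0.105 and 0.115 m or y of tee in the frame of jig between -0.115 and -0.105 m)), for 0.2 s.
At the end, for the whole second after the job is handed in: The brass tee lies upright (within 0.1 rad) on the bed of its bay, its centre within 5 mm of where it touches the jaw (110 mm from the jig's middle) and within 8 mm of the bed's centre line, the green shuttle pressing on it with more than 4 N, tee and wheel at rest (all of step 1 and x of tee in the frame of jig between -0.008 and 0.008 m and angle between tee's own z axis and vertical below 0.1 rad and linear speed of tee below 0.01 m/s and velocity of joint wheel between -0.05 and 0.05 rad/s).
It fails at once if the tee is forced: the shuttle presses on it with more than 60 N (contact force between shuttle and tee above 60 N).
It fails at once if the shuttle pushes the steel coupling (contact force between shuttle and coupling above 1 N).
It fails at once if the steel coupling is moved by more than 10 mm (distance of coupling from where it was at the start of the episode above 0.01 m).
It fails at once if the spray can, spanner or blue bin is moved by more than 20 mm (distance of any of spray_can, spanner, blue_bin from where it was at the start of the episode above 0.02 m).
It also fails if it takes over 67 s, if anything falls off the work surface, if the arm or the gripper's body presses on something with over 40 N, if the wrist force passes 120 N, or if a joint passes its speed limit or range.

## Working session

There is one attempt and no reset: what is moved stays moved. The work goes in short steps, Python scripts to look and compute and a tool call to move; the robot and the scene stay as the last step left them, time stands still between calls to the robot, and variables do not carry over. Pictures are saved under pics/ and viewed, about 8 in all and at most 12, crops included, and the job is handed in when it is done.

Besides the shell and the picture viewer there is one more tool, called after "Emit:" as name([rows], argument=value, ...), one row to a line, values as JSON. step_arm: Moves the arm, as the interface text tells. Its arguments: {"type":"object","properties":{"commands":{"type":"array","items":{"type":"array","items":{"type":"array","items":{"type":"number"}}}}},"required":["commands"]}

```bash
mkdir -p pics; ls; python3 - <<'E'
from station import robot, grab_frame, get_calibration
import cv2, numpy as np
s=robot.observe(); print({k:np.round(v,3).tolist() for k,v in s.items()}, robot.hold_point_z)
for n in ("scene","side"):
    p,d=grab_frame(n); np.savez(f"pics/{n}0.npz",p=p,d=d); cv2.imwrite(f"pics/{n}0.png",p[:,:,::-1])
    c=get_calibration(n); print(n,np.round(c["intrinsics"],1).tolist(), np.round(-c["R"].T@c["t"],3),np.round(c["R"],2).tolist())
E
```

```text
pics
{'time_s': 0.0, 'qpos': [-1.327, 0.259, 0.021, 1.334, 0.0, 1.418], 'joint_velocities': [-0.001, -0.001, 0.0, -0.0, -0.001, -0.001], 'joint_torque': [-0.0, -55.564, 34.453, 0.014, -0.0, 0.0], 'tool_pos': [0.212, -0.507, 0.231], 'tool_rot': [0.588, 0.392, 0.589, -0.391], 'force': [0.341, -0.111, 0.319], 'wrist_torque': [-0.007, 0.025, 0.022], 'finger_gap': 0.085} 0.0187
scene [[450.9, 0.0, 308.6], [0.0, 450.9, 200.3], [0.0, 0.0, 1.0]] [ 1.078 -0.403  0.838] [[0.71, 0.71, 0.02], [0.53, -0.51, -0.67], [-0.47, 0.49, -0.74]]
side [[439.0, 0.0, 327.4], [0.0, 439.0, 198.7], [0.0, 0.0, 1.0]] [0.874 0.997 0.735] [[-0.97, 0.24, 0.01], [0.13, 0.55, -0.83], [-0.21, -0.8, -0.56]]
```

View pics/scene0.png

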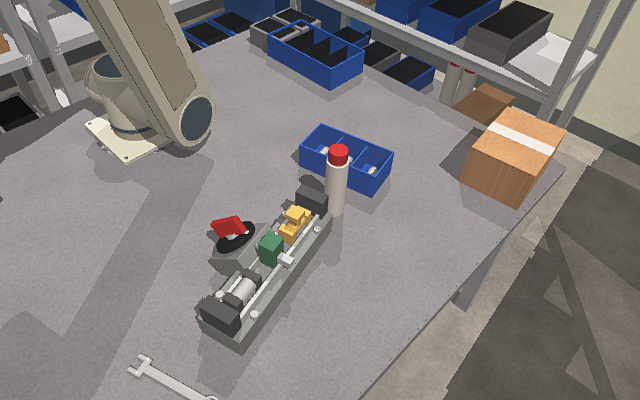

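View pics/side0.png

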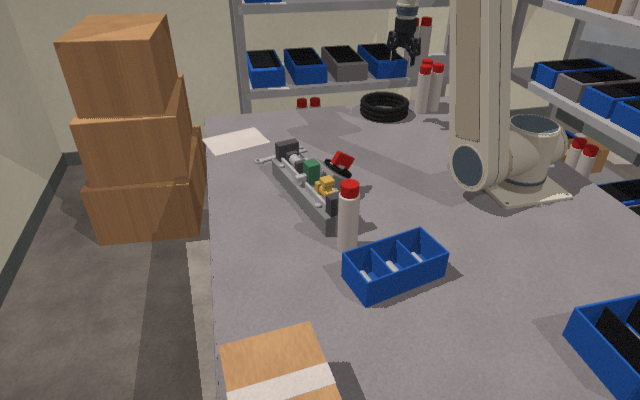

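The scene picture shows the brass tee at (295,222), the green shuttle at (271,248) and the coupling at (240,290). The red bar is at (228,226) and the can stands next to the tee's end. The tee is in the left bay, which should be +y and so anticlockwise. I'll measure to check.

```bash
cat > h.py <<'E'
import numpy as np, cv2
from station import robot, grab_frame, get_calibration
def cloud(n, p=None, d=None, c=None):
    c=c or get_calibration(n)
    if p is None: p,d=grab_frame(n)
    v,u=np.mgrid[0:400,0:640]
    K=c["intrinsics"]; X=np.stack([(u-K[0,2])/K[0,0]*d,(v-K[1,2])/K[1,1]*d,d],-1)
    return p,(X-c["t"])@c["R"],d>0
def masks(p):
    h,s,v=cv2.split(cv2.cvtColor(p,cv2.COLOR_RGB2HSV)); h=h.astype(int)
    return dict(red=((h<6)|(h>174))&(s>150)&(v>60), green=(h>60)&(h<90)&(s>80)&(v>40), brass=(h>15)&(h<28)&(s>120)&(v>100), dark=(s<60)&(v<75)), 
E
python3 - <<'E'
from h import *
for n in ("scene","side"):
    z=np.load(f"pics/{n}0.npz"); p,X,ok=cloud(n,z["p"],z["d"]); m,=masks(p)
    roi=(X[...,0]>.2)&(X[...,0]<.8)&(abs(X[...,1])<.6)&(X[...,2]>.02)&(X[...,2]<.19)&ok
    for k in m:
        q=m[k]&roi
        if k!='dark': q=cv2.erode(q.astype(np.uint8),np.ones((2,2)))>0
        nn,lab,st,ce=cv2.connectedComponentsWithStats(q.astype(np.uint8))
        for i in range(1,nn):
            if st[i,4]>40:
                P=X[lab==i]; print(n,k,ce[i].round(),st[i,4],"med",np.median(P,0).round(3),"lo",np.percentile(P,3,0).round(3),"hi",np.percentile(P,97,0).round(3))
    # shuttle top; bed long axis via jig top
    g=X[m['green']&roi]; t=g[g[:,2]>.118]; print("shuttle top",t.mean(0).round(4),len(t), g[:,2].max())
E
```

```text
scene red [338. 161.] 99 med [0.624 0.157 0.178] lo [0.607 0.15  0.17 ] hi [0.631 0.177 0.186]
scene red [229. 227.] 446 med [ 0.558 -0.096  0.115] lo [ 0.526 -0.112  0.084] hi [ 0.583 -0.077  0.139]
scene green [271. 241.] 228 med [ 0.653 -0.065  0.126] lo [ 0.637 -0.082  0.124] hi [ 0.669 -0.047  0.129]
scene brass [295. 223.] 622 med [0.636 0.015 0.096] lo [ 0.618 -0.015  0.07 ] hi [0.652 0.06  0.124]
scene dark [312. 205.] 396 med [0.625 0.082 0.094] lo [0.583 0.071 0.069] hi [0.645 0.109 0.113]
scene dark [235. 240.] 512 med [ 0.584 -0.107  0.098] lo [ 0.542 -0.133  0.068] hi [ 0.602 -0.052  0.111]
scene dark [258. 283.] 58 med [ 0.685 -0.13   0.084] lo [ 0.68  -0.136  0.065] hi [ 0.688 -0.12   0.094]
scene dark [224. 320.] 590 med [ 0.705 -0.233  0.09 ] lo [ 0.669 -0.248  0.067] hi [ 0.729 -0.185  0.113]
shuttle top [ 0.6512 -0.0646  0.126 ] 284 0.12992974725766443
side red [343. 160.] 190 med [ 0.551 -0.082  0.109] lo [ 0.52  -0.097  0.079] hi [ 0.58  -0.071  0.134]
side red [350. 194.] 115 med [0.614 0.192 0.176] lo [0.593 0.181 0.167] hi [0.628 0.196 0.185]
side green [312. 
[... 158 characters left out ...]
076] hi [0.649 0.055 0.122]
side dark [380. 111.] 318 med [ 0.267 -0.536  0.046] lo [ 0.205 -0.592  0.022] hi [ 0.314 -0.517  0.063]
side dark [286. 150.] 277 med [ 0.701 -0.208  0.094] lo [ 0.658 -0.222  0.067] hi [ 0.727 -0.179  0.112]
side dark [467. 166.] 721 med [0.232 0.061 0.129] lo [0.22  0.012 0.081] hi [0.244 0.105 0.174]
side dark [337. 169.] 161 med [ 0.577 -0.059  0.095] lo [ 0.534 -0.097  0.066] hi [ 0.602 -0.044  0.11 ]
side dark [299. 167.] 70 med [ 0.674 -0.12   0.079] lo [ 0.664 -0.129  0.06 ] hi [ 0.685 -0.116  0.093]
side dark [331. 212.] 307 med [0.637 0.115 0.074] lo [0.62  0.095 0.024] hi [0.65  0.121 0.11 ]
shuttle top [ 0.6518 -0.0559  0.1238] 104 0.12683525705985607
```

```bash
python3 - <<'E'
from h import *
J=[]; R=[]; D=[]
for n in ("scene","side"):
    z=np.load(f"pics/{n}0.npz"); p,X,ok=cloud(n,z["p"],z["d"]); m,=masks(p)
    s=(X[...,0]>.5)&(X[...,0]<.8)&(abs(X[...,1])<.3)&ok
    for nm,e in (("jaw-",X[...,1]<-.17),("jaw+",(X[...,1]>.06)&(X[...,1]<.13))):
        T=X[s&e&m["dark"]&(X[...,2]>.105)&(X[...,2]<.122)]
        r=cv2.minAreaRect((T[:,:2]*1000).astype(np.float32)); print(n,nm,len(T),"rect c,size,ang",np.round(r[0],1),np.round(r[1],1),round(r[2],1),"z",T[:,2].mean().round(4))
    q=m["red"]&s&(X[...,1]<0)&(X[...,2]<.15); R.append(X[q])
    w=s&(abs(X[...,0]-.565)<.06)&(abs(X[...,1]+.09)<.06)&m["dark"]; D.append(X[w])
np.savez("pics/rd.npz",r0=R[0],r1=R[1],d0=D[0],d1=D[1])
for d in D:
    c=np.median(d,0); d=d[np.linalg.norm(d-c,axis=1)<.055]
    for _ in range(6):
        c=d.mean(0); u,sv,vt=np.linalg.svd(d-c); nn=vt[2]*np.sign(vt[2,2]); d=d[abs((d-c)@nn)<.006]
    print("disc plane n",nn.round(3),"tilt",np.degrees(np.arccos(nn[2])).round(1),"az",np.degrees(np.arctan2(nn[1],nn[0])).round(1),c.round(3),len(d))
p=cv2.cvtColor(np.load("pics/scene0.npz")["p"],cv2.COLOR_RGB2BGR)[130:360,180:350]
cv2.imwrite("pics/crop0.png",cv2.resize(p,None,fx=3.4,fy=2.6*1,interpolation=cv2.INTER_CUBIC)[:598])
E
```

```text
scene jaw- 103 rect c,size,ang [ 694.3 -226.8] [69.8 30.1] 16.1 z 0.11
scene jaw+ 93 rect c,size,ang [617.7  81.8] [69.9 22.6] 33.9 z 0.1098
side jaw- 59 rect c,size,ang [ 692.8 -212.1] [25.1 72.1] 88.7 z 0.1091
side jaw+ 32 rect c,size,ang [636.9 108.3] [19.4 30.7] 56.1 z 0.1086
disc plane n [-0.492 -0.171  0.853] tilt 31.4 az -160.8 [ 0.581 -0.103  0.096] 416
disc plane n [-0.502 -0.051  0.863] tilt 30.3 az -174.2 [ 0.575 -0.062  0.095] 106
```

View pics/crop0.png

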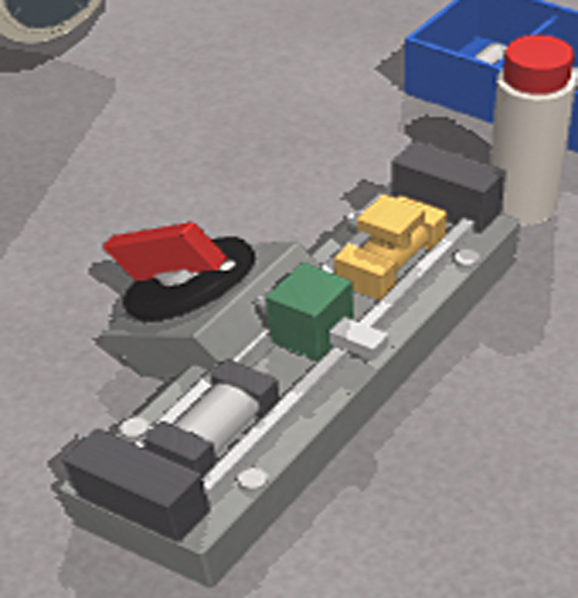

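```bash
python3 - <<'E'
from h import *
c=get_calibration("scene");K=c["intrinsics"];o=-c["R"].T@c["t"]
def ray(uv,z):
    u=180+uv[0]/3.4; v=130+uv[1]/2.6
    d=c["R"].T@np.array([(u-K[0,2])/K[0,0],(v-K[1,2])/K[1,1],1]); return o+d*(z-o[2])/d[2]
B=[ray(q,.06) for q in ((210,553),(517,220),(62,491))]
A=[ray(q,.115) for q in ((68,465),(95,431),(202,470),(185,508),(393,160),(418,138),(503,183),(487,205))]
print(np.round(B,4).tolist(),"len",np.linalg.norm(B[1]-B[0]),np.linalg.norm(B[2]-B[0]),"az y",np.degrees(np.arctan2(*(B[1]-B[0])[1::-1])))
print(np.round(A,4).tolist())
y=(np.mean(A[4:],0)-np.mean(A[:4],0)); print("jaw centres",np.mean(A[:4],0).round(4),np.mean(A[4:],0).round(4),np.linalg.norm(y),np.degrees(np.arctan2(y[1],y[0])))
y/=np.linalg.norm(y); x=np.array([y[1],-y[0],0]); O=(np.mean(A[:4],0)+np.mean(A[4:],0))/2; O[2]=0
Rj=np.stack([x,y,[0,0,1]],1); print("origin",O.round(4),"bed corners in jig",((np.array(B)-O)@Rj).round(4).tolist())
f=np.load("pics/rd.npz")
for k in f: 
    P=(f[k]-O)@Rj; print(k,np.percentile(P,[2,50,98],0).round(3).tolist())
for n in("scene","side"):
    z=np.load(f"pics/{n}0.npz"); p,X,ok=cloud(n,z["p"],z["d"]); m,=masks(p); P=(X-O)@Rj
    for k in("green","brass"):
        q=P[m[k]&ok&(abs(P[...,0])<.03)&(abs(P[...,1])<.15)&(P[...,2]>.06)&(P[...,2]<.135)]; print(n,k,np.percentile(q,[1,50,99],0).round(4).tolist())
ax=-np.sin(np.radians(35))*x+np.array([0,0,np.cos(np.radians(35))])
e1=y; e2=np.cross(ax,e1) # e1=left, e2
print("ax",ax,"e2",e2)
for k in("r0","r1"):
    P=f[k]; h=P@ax; t=P[h>np.percentile(h,97)-.004]; q=np.stack([t@e1,t@e2],1)*1000
    r=cv2.minAreaRect(q.astype(np.float32)); bx=cv2.boxPoints(r); print(k,len(t),"top h",np.percentile(h,97),"rect",np.round(r[0],1),np.round(r[1],1),r[2])
    u,s,vt=np.linalg.svd(q-q.mean(0)); print(" pca ang",np.degrees(np.arctan2(vt[0,1],vt[0,0])),"centre world",(r[0][0]/1000*e1+r[0][1]/1000*e2+ax*np.percentile(h,97)).round(4))
    q=np.stack([P@e1,P@e2],1); u,s,vt=np.linalg.svd(q-q.mean(0)); print(" all pca",np.degrees(np.arctan2(vt[0,1],vt[0,0])))
E
```

```text
[[0.7477, -0.2235, 0.06], [0.6527, 0.1175, 0.06], [0.6541, -0.2518, 0.06]] len 0.3539739786007797 0.0977923510356601 az y 105.57300871434684
[[0.6703, -0.2488, 0.115], [0.6587, -0.223, 0.115], [0.7219, -0.2014, 0.115], [0.7377, -0.2252, 0.115], [0.5807, 0.0718, 0.115], [0.5732, 0.1019, 0.115], [0.6486, 0.1041, 0.115], [0.6585, 0.079, 0.115]]
jaw centres [ 0.6971 -0.2246  0.115 ] [0.6152 0.0892 0.115 ] 0.3243329101722793 104.62794879521087
origin [ 0.6562 -0.0677  0.    ] bed corners in jig [[0.0492, -0.1738, 0.06], [0.0434, 0.1801, 0.06], [-0.0485, -0.1776, 0.06]]
r0 [[-0.143, -0.011, 0.08], [-0.105, -0.003, 0.115], [-0.073, 0.014, 0.14]]
r1 [[-0.141, 0.004, 0.076], [-0.104, 0.011, 0.111], [-0.073, 0.018, 0.138]]
d0 [[-0.125, -0.047, 0.027], [-0.078, -0.018, 0.097], [-0.056, 0.041, 0.112]]
d1 [[-0.122, -0.016, 0.066], [-0.073, 0.03, 0.095], [-0.056, 0.048, 0.11]]
scene green [[-0.0209, -0.0157, 0.0695], [-0.0018, -0.0003, 0.1255], [0.0139, 0.024, 0.1291]]
scene brass [[-0.0205, 0.0562, 0.0654], [0.0019, 0.0849, 0.096], [0.0129, 0.1351, 0.1244]]
side green [[-0.0208, -0.0099, 0.0672], [0.0014, 0.0238, 0.1082], [0.014, 0.0301, 0.1268]]
side brass [[-0.0193, 0.0613, 0.069], [0.0045, 0.1037, 0.0971], [0.0129, 0.13, 0.1226]]
ax [-0.55498458 -0.14485178  0.81915204] e2 [-0.79260013 -0.20686978 -0.57357644]
r0 117 top h -0.18463489364009855 rect [-231.1 -477.1] [15.  73.5] 9.955290794372559
 pca ang 100.85427128190359 centre world [ 0.539  -0.0982  0.1224]
 all pca -76.72362266823885
r1 34 top h -0.18657654492233086 rect [-220.5 -478. ] [12.9 68.6] 0.4287044107913971
 pca ang 96.44933893142662 centre world [ 0.5381 -0.0874  0.1213]
 all pca 95.79634049216536
```

```bash
cat > plan.py <<'E'
from h import *
from scipy.spatial.transform import Rotation as Ro
yj=np.array([np.cos(np.radians(104.8)),np.sin(np.radians(104.8)),0]); xj=np.array([yj[1],-yj[0],0])
a=-np.sin(np.radians(35))*xj+np.array([0,0,np.cos(np.radians(35))]); e1=yj; e2=np.cross(a,e1)
G=np.array([.547,-.091,.1105]); r=.024; dz=-.006; half=.011
O=np.array([.6533,-.0685,0.])
def pose(deg, back=0., up=0.):
    f=np.radians(deg); b=np.cos(f)*e1+np.sin(f)*e2; t=-np.sin(f)*e1+np.cos(f)*e2
    bh=b*[1,1,0]; bh/=np.linalg.norm(bh); p=np.cross([0,0,1],bh)
    z0=(G+r*b)[2]+dz
    S,H=np.meshgrid(np.linspace(r-.014,min(.037,r+.014),15),np.linspace(-.028,.014,22))
    F=G+S[...,None]*b-.008*t+H[...,None]*a; F=F[F[...,2]>=z0]
    C=G+r*b; C=C+p*((F@p).min()-half-back-C@p); C[2]=z0
    fp=[C+i*.011*p+j*.0145*bh for i in(-1,1) for j in(-1,1)]
    clr=min((np.array(fp)-G)@a)+.028
    C[2]+=up
    return C,np.degrees(np.arctan2(bh[1],bh[0])),clr
def rows(tgts, pos, az, nd=4):
    out=[]
    for C,ta in tgts:
        z=np.array([np.cos(np.radians(az)),np.sin(np.radians(az)),0]); x=np.array([0,0,-1.]); y=np.cross(z,x)
        d=np.round([ (C-pos)@x,(C-pos)@y,(C-pos)@z ],nd); w=(ta-az+180)%360-180
        ro=round(-np.radians(w),2); out.append([*map(float,d),ro])
        pos=pos+d[0]*x+d[1]*y+d[2]*z; az=az-np.degrees(ro)
    return out
def now():
    s=robot.observe(); R=Ro.from_quat(np.roll(s["tool_rot"],-1)).as_matrix(); z=R[:,2]
    return np.array(s["tool_pos"]),np.degrees(np.arctan2(z[1],z[0])),s
E
python3 - <<'E'
from plan import *
pos,az,s=now(); print(pos.round(4),az)
for d in range(-82,110,20): C,A,c=pose(d); print(d,C.round(4),round(A,1),"disc clr",round(c,4))
C,A,_=pose(-82,back=.012); C[2]=.22; print("start",C,A)
n=14; T=[(pos+(C-pos)*(i+1)/n, az+(A-az)*(i+1)/n) for i in range(n)]
for q in rows(T,pos,az,3): print(q)
E
```

```text
[ 0.2125 -0.507   0.2307] -67.26666523204148
-82 [ 0.5735 -0.1015  0.1181] 24.5 disc clr 0.0118
-62 [ 0.5784 -0.0915  0.1167] 47.8 disc clr 0.0053
-42 [ 0.5789 -0.0798  0.1137] 68.4 disc clr 0.0013
-22 [ 0.5737 -0.0692  0.1097] 86.5 disc clr 0.0007
-2 [ 0.5653 -0.0621  0.105 ] 103.2 disc clr 0.0025
18 [ 0.5574 -0.0579  0.1002] 119.7 disc clr 0.0008
38 [ 0.5479 -0.0569  0.096 ] 137.4 disc clr 0.0009
58 [ 0.5371 -0.0601  0.0928] 157.5 disc clr 0.004
78 [ 0.527  -0.0696  0.091 ] -179.7 disc clr 0.0104
98 [ 0.5206 -0.0807  0.0909] -155.5 disc clr 0.0158
start [ 0.57847086 -0.11237583  0.22      ] 24.535376802884844
[0.001, 0.035, -0.016, np.float64(-0.11)]
[0.001, 0.037, -0.012, np.float64(-0.12)]
[0.0, 0.037, -0.007, np.float64(-0.11)]
[0.001, 0.039, -0.004, np.float64(-0.12)]
[0.001, 0.038, 0.002, np.float64(-0.11)]
[0.001, 0.038, 0.005, np.float64(-0.12)]
[0.0, 0.037, 0.01, np.float64(-0.11)]
[0.001, 0.036, 0.014, np.float64(-0.12)]
[0.001, 0.034, 0.018, np.float64(-0.11)]
[0.001, 0.031, 0.022, np.float64(-0.11)]
[0.0, 0.029, 0.025, np.float64(-0.12)]
[0.001, 0.026, 0.029, np.float64(-0.11)]
[0.001, 0.023, 0.031, np.float64(-0.12)]
[0.001, 0.018, 0.034, np.float64(-0.11)]
```

Emit:
step_arm([
  [[0.001, 0.035, -0.016, -0.11, 1], [0.001, 0.037, -0.012, -0.12, 1], [0, 0.037, -0.007, -0.11, 1], [0.001, 0.039, -0.004, -0.12, 1], [0.001, 0.038, 0.002, -0.11, 1], [0.001, 0.038, 0.005, -0.12, 1], [0, 0.037, 0.01, -0.11, 1], [0.001, 0.036, 0.014, -0.12, 1], [0.001, 0.034, 0.018, -0.11, 1], [0.001, 0.031, 0.022, -0.11, 1]],
])

```text
time_s: 1.1
tool_pos: [0.4745, -0.2242, 0.223]
tool_rot: [0.707, 0.01, 0.707, -0.01]
force: [0.0, -0.8, 0.4]
finger_gap: 0.0001
```

Emit:
step_arm([
  [[0, 0.029, 0.025, -0.12, 1], [0.001, 0.026, 0.029, -0.11, 1], [0.001, 0.023, 0.031, -0.12, 1], [0.001, 0.018, 0.034, -0.11, 1], [0, 0, 0, 0, 1], [0, 0, 0, 0, 1]],
])

```text
time_s: 1.7
tool_pos: [0.5792, -0.1121, 0.2195]
tool_rot: [0.691, -0.15, 0.692, 0.15]
force: [-0.5, -0.4, -0.1]
finger_gap: -0.0003
```

```bash
sed -i 's/dz=-.006/dz=0./' plan.py; python3 - <<'E'
from plan import *
pos,az,s=now(); print(s["time_s"],pos.round(4),az,s["finger_gap"],np.round(s["qpos"],2))
p,X,ok=cloud("wrist"); cv2.imwrite("pics/w1.png",p[:,:,::-1])
c=get_calibration("wrist"); m,=masks(p)
P=X[m["red"]&ok&(abs(X[...,0]-.55)<.08)&(abs(X[...,1]+.09)<.08)&(X[...,2]<.16)&(X[...,2]>.06)]
print(len(P))
if len(P)>50:
    h=P@a; t=P[h>np.percentile(h,97)-.004]; q=np.stack([t@e1,t@e2],1)
    r_=cv2.minAreaRect((q*1000).astype(np.float32)); u,sv,vt=np.linalg.svd(q-q.mean(0))
    print("top rect",r_,"ang",np.degrees(np.arctan2(vt[0,1],vt[0,0])),"topC",(r_[0][0]/1000*e1+r_[0][1]/1000*e2+a*(np.percentile(h,97)-.0)).round(4))
    K=c["intrinsics"];
C,A,_=pose(-82,back=.012); print("target",C,A)
E
```

```text
1.7 [ 0.5792 -0.1121  0.2195] 24.473768690651763 -0.0003153543245301638 [-0.33  0.33  0.1   1.34 -0.    0.81]
2297
top rect ((-230.2723846435547, -476.830810546875), (16.00760841369629, 73.4656753540039), 9.576635360717773) ang -80.2568248824132 topC [ 0.5389 -0.0958  0.1222]
target [ 0.57814865 -0.11166997  0.12413187] 24.535376802884844
```

View pics/w1.png

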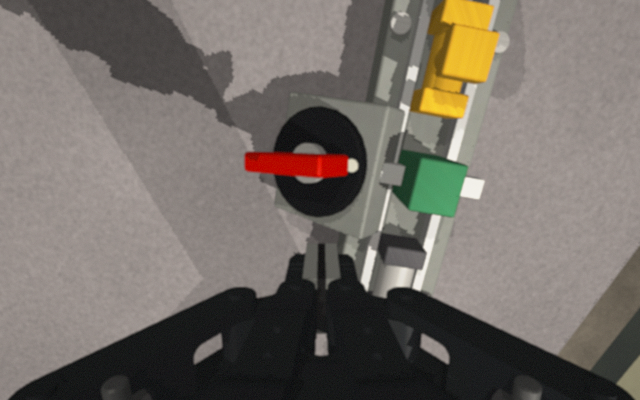

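```bash
sed -i 's/G=np.array(.*; r=/G=np.array([.5467,-.0935,.1107]); r=/' plan.py; cat > seg.py <<'E'
from plan import *
import sys,json
a0,a1,n=map(float,sys.argv[1:4]); pos,az,s=now()
T=[pose(d)[:2] for d in np.linspace(a0,a1,int(n))]
R=rows(T,pos,az); print(pos.round(4),round(az,1),s["time_s"]); print(json.dumps([[[*map(float,q),1] for q in R]]))
E
python3 - <<'E'
from plan import *
pos,az,s=now(); C,A,_=pose(-80.3,back=.012); T=[]
for k in (.75,.5,.25,0,0): D=C.copy(); D[2]+=k*.09; T.append((D,A))
T+=[pose(-80.3,back=b)[:2] for b in (.006,.002)]+[pose(d)[:2] for d in(-78,-73,-68)]
print([[*map(float,q),1] for q in rows(T,pos,az)])
E
```

```text
[[0.028, -0.0002, -0.0002, -0.04, 1], [0.0225, -0.0, 0.0, 0.0, 1], [0.0225, -0.0, 0.0, 0.0, 1], [0.0225, -0.0, 0.0, 0.0, 1], [0.0, -0.0, 0.0, 0.0, 1], [0.0, 0.006, 0.0, 0.0, 1], [0.0, 0.004, 0.0, 0.0, 1], [0.0001, 0.0025, 0.001, -0.05, 1], [0.0003, 0.0017, 0.0023, -0.1, 1], [0.0004, 0.0017, 0.0023, -0.1, 1]]
```

Emit:
step_arm([
  [[0.028, 0, 0, -0.04, 1], [0.0225, 0, 0, 0, 1], [0.0225, 0, 0, 0, 1], [0.0225, 0, 0, 0, 1], [0, 0, 0, 0, 1]],
])

```text
time_s: 2.25
tool_pos: [0.5768, -0.1135, 0.1223]
tool_rot: [0.687, -0.162, 0.69, 0.163]
force: [-0.5, 0.8, -0.1]
finger_gap: -0.0
```

Emit:
step_arm([
  [[0, 0.006, 0, 0, 1], [0, 0.004, 0, 0, 1], [0.0001, 0.0025, 0.001, -0.05, 1], [0.0003, 0.0017, 0.0023, -0.1, 1], [0.0004, 0.0017, 0.0023, -0.1, 1]],
])

```text
time_s: 2.75
tool_pos: [0.5769, -0.0977, 0.126]
tool_rot: [0.662, -0.251, 0.662, 0.247]
force: [-1.4, -9.9, 2.4]
finger_gap: -0.0001
```

```bash
python3 seg.py -62 -8 10
```

```text
[ 0.5769 -0.0977  0.126 ] 41.2 2.75
[[[0.0031, 0.0038, 0.0031, -0.12, 1], [0.0008, 0.0022, 0.0028, -0.11, 1], [0.0008, 0.0021, 0.0027, -0.11, 1], [0.001, 0.0022, 0.0027, -0.1, 1], [0.0011, 0.0022, 0.0026, -0.1, 1], [0.0012, 0.0031, 0.0024, -0.1, 1], [0.0012, 0.0022, 0.0024, -0.09, 1], [0.0014, 0.0022, 0.0022, -0.09, 1], [0.0013, 0.0032, 0.002, -0.09, 1], [0.0015, 0.0022, 0.0018, -0.09, 1]]]
```

Emit:
step_arm([
  [[0.0015, 0.003, 0.0031, -0.12, 1], [0.0008, 0.0022, 0.0028, -0.11, 1], [0.0008, 0.0021, 0.0027, -0.11, 1], [0.001, 0.0022, 0.0027, -0.1, 1], [0.0011, 0.0022, 0.0026, -0.1, 1], [0.0012, 0.0031, 0.0024, -0.1, 1], [0.0012, 0.0022, 0.0024, -0.09, 1], [0.0014, 0.0022, 0.0022, -0.09, 1], [0.0013, 0.0032, 0.002, -0.09, 1], [0.0015, 0.0022, 0.0018, -0.09, 1]],
])

```text
time_s: 3.75
tool_pos: [0.5678, -0.0656, 0.1158]
tool_rot: [-0.464, 0.539, -0.459, -0.533]
force: [9.8, 2.5, 8.6]
finger_gap: 0.0001
```

```bash
cat > chk.py <<'E'
from plan import *
import sys
pos,az,s=now(); print(round(s["time_s"],2),pos.round(4),round(az,1),"F",np.round(s["force"],1),"T",np.round(s["wrist_torque"],2))
Rj=np.stack([xj,yj,[0,0,1]],1)
for n in ("scene","side"):
    p,X,ok=cloud(n); m,=masks(p); cv2.imwrite(f"pics/{sys.argv[1]}_{n}.png",p[:,:,::-1]); P=(X-O)@Rj
    for k in("green","brass"):
        q=P[m[k]&ok&(abs(P[...,0])<.03)&(abs(P[...,1])<.15)&(P[...,2]>.06)&(P[...,2]<.135)]; print(n,k,len(q),np.percentile(q[:,1],[1,10,50,90,99]).round(4))
    W=X[m["red"]&ok&(np.linalg.norm(X-G,axis=-1)<.06)]
    if len(W)>40:
        h=W@a; t=W[h>np.percentile(h,97)-.004]; q=np.stack([(t-G)@e1,(t-G)@e2],1); R=cv2.minAreaRect((q*1000).astype(np.float32))
        u,sv,vt=np.linalg.svd(q-q.mean(0)); print(n,"bar",len(t),"ang mod180",np.degrees(np.arctan2(vt[0,1],vt[0,0])).round(1)%180,np.round(R[0],1),np.round(R[1],1))
E
python3 chk.py c1; python3 seg.py -2 52 10
```

```text
3.75 [ 0.5678 -0.0656  0.1158] 98.5 F [9.8 2.5 8.6] T [ 0.75 -1.99 -0.09]
scene green 373 [-0.0001  0.0009  0.0145  0.0351  0.0386]
scene brass 633 [0.0567 0.0617 0.0866 0.1211 0.135 ]
scene bar 91 ang mod180 153.9 [-11.3   3.3] [17. 51.]
side green 272 [0.0077 0.0141 0.039  0.0433 0.0455]
side brass 297 [0.0615 0.074  0.1032 0.1162 0.1285]
side bar 17 ang mod180 155.2 [ 7.9 -4.4] [10.1 67.2]
[ 0.5673 -0.0653  0.1155] 98.5 3.85
[[[0.0044, 0.0067, 0.0007, -0.08, 1], [0.0014, 0.001, 0.0017, -0.09, 1], [0.0014, 0.0021, 0.0016, -0.08, 1], [0.0014, 0.0011, 0.0017, -0.09, 1], [0.0014, 0.0022, 0.0016, -0.09, 1], [0.0013, 0.0022, 0.0016, -0.09, 1], [0.0012, 0.0014, 0.0017, -0.09, 1], [0.0012, 0.0024, 0.0016, -0.1, 1], [0.001, 0.0025, 0.0017, -0.1, 1], [0.001, 0.0027, 0.0018, -0.11, 1]]]
```

Emit:
step_arm([
  [[0.003, 0.005, 0.0007, -0.04, 1], [0.0014, 0.001, 0.0017, -0.09, 1], [0.0014, 0.0021, 0.0016, -0.08, 1], [0.0014, 0.0011, 0.0017, -0.09, 1], [0.0014, 0.0022, 0.0016, -0.09, 1], [0.0013, 0.0022, 0.0016, -0.09, 1], [0.0012, 0.0014, 0.0017, -0.09, 1], [0.0012, 0.0024, 0.0016, -0.1, 1], [0.001, 0.0025, 0.0017, -0.1, 1], [0.001, 0.0027, 0.0018, -0.11, 1]],
])

```text
time_s: 4.85
tool_pos: [0.5402, -0.0611, 0.1002]
tool_rot: [-0.19, 0.684, -0.187, -0.679]
force: [10.3, 12.0, -0.6]
finger_gap: -0.0
```

```bash
python3 chk.py c2; python3 seg.py 56 92 7; python3 -c "
import cv2;p=cv2.imread('pics/c2_scene.png')[110:310,160:380];cv2.imwrite('pics/c2crop.png',cv2.resize(p,None,fx=3,fy=3))"
```

```text
4.85 [ 0.5402 -0.0611  0.1002] 149.1 F [10.3 12.  -0.6] T [ 2.28 -2.1  -0.03]
scene green 375 [0.0154 0.017  0.0318 0.0515 0.0549]
scene brass 502 [0.0594 0.0793 0.0935 0.125  0.136 ]
scene bar 111 ang mod180 31.30000000000001 [-2.2 -1.2] [69.5 16.4]
side green 226 [0.0213 0.0267 0.0506 0.0589 0.0606]
side brass 302 [0.0611 0.0738 0.1031 0.1163 0.1287]
side bar 19 ang mod180 38.7 [12.  -6.1] [64.8 54. ]
[ 0.5397 -0.0614  0.1   ] 149.0 4.95
[[[0.0008, 0.0043, 0.0009, -0.11, 1], [0.0007, 0.0028, 0.0019, -0.11, 1], [0.0006, 0.003, 0.002, -0.12, 1], [0.0005, 0.0031, 0.002, -0.12, 1], [0.0003, 0.0032, 0.0022, -0.13, 1], [0.0002, 0.0034, 0.0022, -0.12, 1], [0.0, 0.0028, 0.0022, -0.13, 1]]]
```

View pics/c2crop.png

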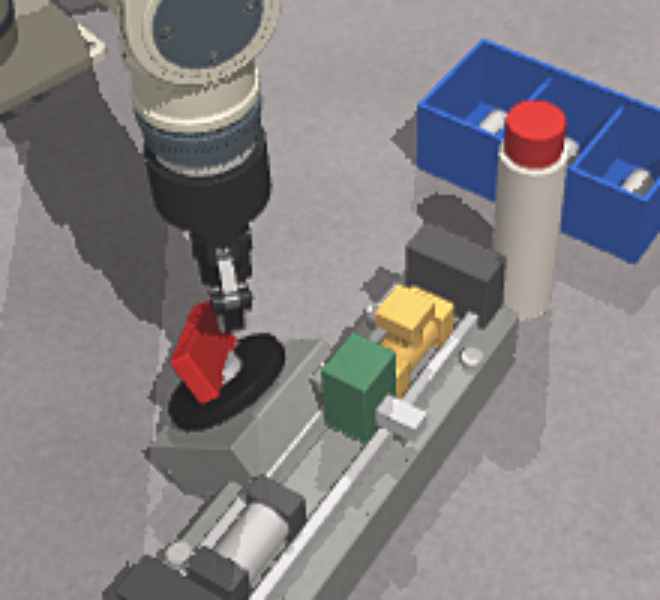

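Emit:
step_arm([
  [[0.0008, 0.003, 0.0009, -0.1, 1], [0.0007, 0.0028, 0.0019, -0.11, 1], [0.0006, 0.003, 0.002, -0.12, 1], [0.0005, 0.0031, 0.002, -0.12, 1], [0.0003, 0.0032, 0.0022, -0.13, 1], [0.0002, 0.0034, 0.0022, -0.12, 1], [0, 0.0028, 0.0022, -0.13, 1]],
])

```text
time_s: 5.65
tool_pos: [0.52, -0.0776, 0.0951]
tool_rot: [0.101, 0.7, 0.105, -0.699]
force: [1.9, 16.9, -7.6]
finger_gap: -0.0001
```

```bash
python3 chk.py c3; python3 seg.py 97 125 6
```

```text
5.65 [ 0.52   -0.0776  0.0951] -163.3 F [ 1.9 16.9 -7.6] T [ 3.45 -0.29  0.04]
scene green 339 [0.0281 0.0297 0.0446 0.0645 0.0668]
scene brass 492 [0.072  0.0921 0.106  0.1378 0.1474]
scene bar 111 ang mod180 83.8 [-2.5 -0.1] [73.3 15.8]
side green 225 [0.0342 0.0407 0.0644 0.0708 0.074 ]
side brass 266 [0.073  0.083  0.1106 0.1262 0.129 ]
side bar 28 ang mod180 80.7 [  3.5 -13.8] [44.8 11.6]
[ 0.5198 -0.0781  0.0951] -163.3 5.75
[[[-0.0019, 0.0047, 0.0006, -0.12, 1], [-0.0003, 0.0017, 0.0025, -0.11, 1], [-0.0003, 0.0016, 0.0026, -0.12, 1], [-0.0005, 0.0018, 0.0027, -0.11, 1], [-0.0006, 0.0018, 0.0027, -0.11, 1], [-0.0007, 0.0018, 0.0028, -0.1, 1]]]
```

Emit:
step_arm([
  [[0, 0.003, 0.0006, -0.1, 1], [0, 0.0017, 0.0025, -0.1, 1], [0, 0, 0, 0, 1]],
])

```text
time_s: 6.05
tool_pos: [0.5172, -0.0832, 0.0944]
tool_rot: [-0.169, -0.686, -0.174, 0.686]
force: [-0.9, 14.1, -10.0]
finger_gap: -0.0001
```

```bash
python3 chk.py c4; python3 seg.py 107 125 4
```

```text
6.05 [ 0.5172 -0.0832  0.0944] -151.9 F [ -0.9  14.1 -10. ] T [3.08 0.24 0.  ]
scene green 340 [0.0315 0.0331 0.0484 0.0672 0.0707]
scene brass 474 [0.0757 0.0949 0.1091 0.1376 0.1493]
scene bar 117 ang mod180 95.0 [-2.3 -0.4] [15.3 73.3]
side green 217 [0.0396 0.0446 0.0672 0.0747 0.0773]
side brass 259 [0.0766 0.0873 0.1136 0.1292 0.1316]
side bar 26 ang mod180 85.5 [  8.5 -14.5] [42.5  9.8]
[ 0.5172 -0.0832  0.0944] -152.1 6.15
[[[-0.0032, 0.004, 0.0014, -0.13, 1], [-0.0004, 0.0019, 0.0029, -0.12, 1], [-0.0007, 0.0019, 0.0029, -0.12, 1], [-0.0007, 0.0019, 0.003, -0.11, 1]]]
```

Emit:
step_arm([
  [[-0.001, 0.0035, 0.0015, -0.1, 1], [-0.0004, 0.0019, 0.0029, -0.1, 1], [0, 0, 0, 0, 1]],
])

```text
time_s: 6.45
tool_pos: [0.5149, -0.0894, 0.0953]
tool_rot: [-0.236, -0.665, -0.242, 0.666]
force: [-4.9, 19.2, -9.6]
finger_gap: 0.0003
```

```bash
python3 chk.py c5; python3 seg.py 118 136 4
```

```text
6.45 [ 0.5149 -0.0894  0.0953] -140.5 F [-4.9 19.2 -9.6] T [3.65 0.95 0.05]
scene green 327 [0.0319 0.0336 0.0497 0.0674 0.0706]
scene brass 475 [0.077  0.0947 0.1088 0.1375 0.1492]
scene bar 127 ang mod180 107.0 [-1.3 -1.2] [17.9 74. ]
side green 223 [0.0378 0.0449 0.0664 0.0742 0.0758]
side brass 262 [0.0741 0.0871 0.1125 0.1287 0.1311]
side bar 25 ang mod180 100.8 [10.7 -9. ] [12.3 49.2]
[ 0.515  -0.0894  0.0953] -140.7 6.55
[[[-0.0033, 0.0036, 0.0019, -0.15, 1], [-0.0007, 0.002, 0.003, -0.11, 1], [-0.0009, 0.002, 0.0029, -0.11, 1], [-0.001, 0.002, 0.0029, -0.1, 1]]]
```

The tee has stopped against the jaw, the wheel has turned 12° more and the force has gone from 14 to 19 N. I estimate about 3 mm of spring wound, so one more small turn of about 10°.

Emit:
step_arm([
  [[-0.001, 0.0035, 0.0018, -0.1, 1], [-0.0006, 0.0018, 0.0028, -0.1, 1], [0, 0, 0, 0, 1]],
])

```text
time_s: 6.85
tool_pos: [0.5135, -0.0958, 0.0962]
tool_rot: [-0.3, -0.637, -0.309, 0.639]
force: [-9.8, 19.9, -9.6]
finger_gap: -0.0003
```

```bash
python3 chk.py c6
```

```text
6.85 [ 0.5135 -0.0958  0.0962] -129.0 F [-9.8 19.9 -9.6] T [4.11 2.01 0.03]
scene green 327 [0.032  0.0338 0.0496 0.0669 0.0716]
scene brass 468 [0.0781 0.096  0.1092 0.1386 0.149 ]
scene bar 125 ang mod180 119.5 [-1.2 -0.7] [17.8 71.5]
side green 218 [0.0383 0.0434 0.0648 0.0739 0.0762]
side brass 257 [0.0765 0.0884 0.1138 0.1289 0.1313]
side bar 19 ang mod180 112.6 [ 11.5 -11.7] [12.9 49.6]
```

Emit:
step_arm([
  [[0, -0.006, 0, 0, 1], [0, -0.01, 0, 0, 1], [-0.02, -0.005, 0, 0, 1], [-0.04, 0, 0, 0, 1], [-0.04, 0, 0, 0, 1], [0, 0, 0, 0, 1]],
])

```text
time_s: 7.55
tool_pos: [0.5037, -0.088, 0.2041]
tool_rot: [0.305, 0.642, 0.3, -0.636]
force: [-0.5, -0.2, 0.3]
finger_gap: -0.0002
```

```bash
python3 chk.py c7; python3 -c "
import cv2;p=cv2.imread('pics/c7_scene.png')[110:360,120:380];cv2.imwrite('pics/c7crop.png',cv2.resize(p,None,fx=2.4,fy=2.4))"
```

```text
7.55 [ 0.5037 -0.088   0.2041] -129.3 F [-0.5 -0.2  0.3] T [-0.   -0.01  0.01]
scene green 306 [0.0321 0.0346 0.0504 0.0675 0.0705]
scene brass 465 [0.0778 0.0956 0.1089 0.1378 0.1483]
scene bar 120 ang mod180 119.6 [-1.  -0.9] [16.3 70.7]
side green 219 [0.0385 0.0438 0.0669 0.0745 0.0762]
side brass 253 [0.0767 0.088  0.1136 0.1292 0.1313]
side bar 22 ang mod180 114.0 [9.6 0.8] [11.  66.2]
```

View pics/c7crop.png

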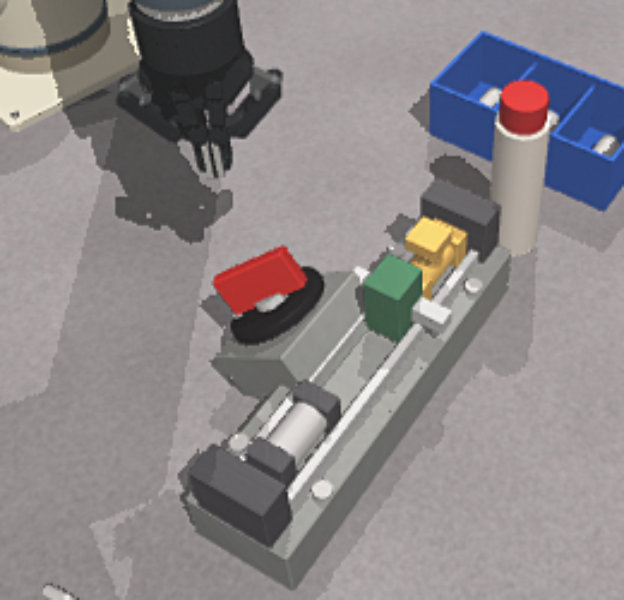

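The picture shows the tee against the jaw, the shuttle against the tee, and the coupling and can in place. The wheel has stayed at 119.6°, so I'm handing in.

```bash
python3 -c "
from station import job; job.close_job()"
```

```text
the job is handed in; nothing more can be done
```

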